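Pack the maple knobs in the fittings case and bolt its lid

ROBOT

A 6-joint arm with a two-finger parallel gripper is mounted at the origin on the work surface. World frame = base frame: x ahead of the robot, y to its left, z up, the work surface at z = 0. Lengths are in m, angles in rad, forces in N, time in s.
With the tool pointing down it reaches from about 0.35 to 0.775 m from the base axis. Payload 7.3 kg.
Tool frame: the origin (TCP) lies midway between the tips of the shut fingers; the grasp point (between the pads) lies tcp_to_grasp behind it (tcp_to_grasp is the distance from the TCP to the grasp point, in m); z points along the fingers, x is the direction in which the jaws open and shut, and the axes are right-handed (so a half turn about z gives the same grasp; the last joint's range is limited). The gripper opens to 92 mm and grips with 3 to 60 N. Pads are 19 mm wide; open, the fingers measure 130 mm over their backs; the gripper's body (75 mm by 190 mm) begins 47 mm behind the grasp point.
Start: joints at [1.053, 0.342, 1.524, -0, 1.275, -0.146], TCP at [0.191, 0.489, 0.227] pointing down, gripper open.
Joint ranges: [-2.53, 2.53], [-0.77, 2.02], [0.04, 2.7], [-1, 4.14], [0.28, 2.66], [-3.11, 3.11]. Speed limits (rad/s): [2.57, 2.57, 3.14, 3.14, 3.14, 3.14].

INTERFACE

Orientations are given as a unit quaternion [w, x, y, z].
In Python, from plant import * gives the robot as it stands. Calls block until the motion is done:
- move_pose(position, orientation): joint-space move of the TCP to a pose.
- movel(position, rotation=None, max_speed=0.15): straight line of the TCP; rotation=None keeps the orientation; max_speed is the mean speed in m/s.
- goto_joints(angles): joint-space move.
- gripper_open() and grasp(squeeze=None): open the fingers fully, or close them until they stop; squeeze is the grip in N (None keeps the last).
- dwell(seconds).
- solve_ik(position, orientation): joint angles nearest the present ones, or None.
- camera(name): name is "scene" or "top" or "wrist"; returns a dict with "image" (480x640x3 uint8, blue, green, red), "fx", "fy", "cx", "cy" (pixels), "k1" (the pictures are not rectified: a ray, as slopes to the right and down, at radius r is drawn at 1 + k1 r^2 times it, then the intrinsics apply), "rvec" (rotation vector, rad) and "tvec" (3), from world to camera coordinates, as OpenCV has them; the wrist camera has in their place "T_tool_cam" (4x4, takes a point from camera to tool coordinates, whose origin is the TCP and whose axes are the tool frame's). Camera axes: x right, y down, z forward; pixel columns grow to the right and rows downward; lengths in m; the calibration is good to about 2 mm. A picture is of the moment at which its call begins: read the wrist's pose just before it. There is no depth.
A pose or a line that the arm cannot do raises IKError and nothing moves.
- hand_in(): hands the job in, once; it reports no verdict.
Readings, each from a call of its own:
- current_t(): time.
- current_q(): joint angles.
- current_joint_velocities(): joint speeds.
- current_tau(): joint torques, N m.
- current_tool_pos(): TCP position.
- current_eef_rot(): TCP orientation.
- current_force(): force on the tool from outside, world axes, zero at the start.
- current_moment(): the same for the moment, N m.
- current_gripper_width(): finger opening in m.
Only numpy, scipy, OpenCV 4.12 (cv2) and the standard library are available. Lean on these libraries where they do the work, as an engineer would, in place of code of your own. Each camera call takes 0.05 s, during which the arm holds its last target.

TASK

Pack the fittings case for delivery: draw its bolt, slide the lid open and put every pale maple knob from the tray into the blue-felt bay of the case. Then slide the lid fully shut and throw the bolt fully home in its keeper so that the lid cannot travel. Leave the black ebony knobs in their tray and the rest of the bench undisturbed.

Things in the scene. Friction and masses are not known exactly. Their poses are not given: they have to be found in the camera images.
- case: Flat plywood fittings case, fixed to the bench on a thin black mat: 200 mm (its x) by 250 (its y) by 56 mm high, walls 9 mm, floor 8 mm. Origin at the centre of its underside; x points away from the robot side, y along the lid's travel (opening direction), z up. The lid, 6 mm plywood with its top at 48.5 mm, runs in grooves under 8 mm wide lips along both long sides; lips and walls reach 56 mm
- bay (a point): Centre of the floor of the felt-lined (blue) bay for the knobs, at case x 0, y -34, z 8 mm; axes as the case's. The bay spans case x -91 to 91, y -116 to 48 mm, 34 mm clear under the lid. A 30 mm high divider at y 48 to 54 mm parts it from a second bay, which is not used
- keeper (a point): Middle of the bolt's keeper, a brass staple on the robot-side rail at case x -91.5, y -70, height 62 mm: 12 mm deep (along x), opening 13 mm wide (along y), top at 73 mm
- lid (a joint): Sliding lid, m: 0 = fully shut against the end wall, 0.145 = fully open; grows as the lid moves to the case's +y, out over that end. About 2 N to slide, firm stops at both ends. Cannot move while the bolt is in its keeper. Fully open it uncovers the bay from y -116 to +29 mm
- lid_pull (a point): Middle of the top of the lid's dark wooden pull, a bar 90 mm long (along case x), 16 mm thick (along case y), standing 24 mm above the lid's top (top at height 72.5 mm); with the lid shut it is at case x 25, y -10 mm. Rides with the lid
- bolt (a joint): Barrel bolt on the lid, steel rod 8 mm thick, m: 0 = fully drawn, 0.030 = fully home through its keeper (the tip enters it at about 0.006). Grows as the bolt moves to the case's -x. About 2 N to slide, firm stops at both ends. It enters the keeper only when the lid is shut
- bolt_knob (a point): Top of the bolt's upright steel knob, 12 mm thick, at height 89 mm, clear for 20 mm below its top (guides and keeper reach 73 mm or less). With the lid shut it is at case x -34 (drawn) to -64 (home), y -70 mm. Rides with bolt and lid
- tray: Green routed tray fixed to the bench, 246 mm (its x) by 126 mm (its y) by 14 mm high, origin at the centre of its underside. Eight round pockets 26 mm wide and 8 mm deep (floors at z = 6 mm) at x = -90, -30, 30, 90 and y = -30, 30 mm
- knob1: Pale maple control knob for an electric guitar: turned cylinder 24 mm across, 24 mm tall, 15-30 g, a thin brass ring round it and an inlaid dot on its top. Origin at the centre of its underside, z up through the dot. At the start it stands in one of the tray's pockets, which one varies, so 16 mm of it shows above the tray. To be packed. Four to six of the six pale knobs are present
- knob2: Pale maple control knob for an electric guitar: turned cylinder 24 mm across, 24 mm tall, 15-30 g, a thin brass ring round it and an inlaid dot on its top. Origin at the centre of its underside, z up through the dot. At the start it stands in one of the tray's pockets, which one varies, so 16 mm of it shows above the tray. To be packed. Four to six of the six pale knobs are present
- knob3: Pale maple control knob for an electric guitar: turned cylinder 24 mm across, 24 mm tall, 15-30 g, a thin brass ring round it and an inlaid dot on its top. Origin at the centre of its underside, z up through the dot. At the start it stands in one of the tray's pockets, which one varies, so 16 mm of it shows above the tray. To be packed. Four to six of the six pale knobs are present
- knob4: Pale maple control knob for an electric guitar: turned cylinder 24 mm across, 24 mm tall, 15-30 g, a thin brass ring round it and an inlaid dot on its top. Origin at the centre of its underside, z up through the dot. At the start it stands in one of the tray's pockets, which one varies, so 16 mm of it shows above the tray. To be packed. Four to six of the six pale knobs are present
- knob5: Pale maple control knob for an electric guitar: turned cylinder 24 mm across, 24 mm tall, 15-30 g, a thin brass ring round it and an inlaid dot on its top. Origin at the centre of its underside, z up through the dot. At the start it stands in one of the tray's pockets, which one varies, so 16 mm of it shows above the tray. To be packed. Four to six of the six pale knobs are present
- knob6: Pale maple control knob for an electric guitar: turned cylinder 24 mm across, 24 mm tall, 15-30 g, a thin brass ring round it and an inlaid dot on its top. Origin at the centre of its underside, z up through the dot. At the start it stands in one of the tray's pockets, which one varies, so 16 mm of it shows above the tray. To be packed. Four to six of the six pale knobs are present
- dark1: Black ebony control knob for an electric guitar: turned cylinder 24 mm across, 24 mm tall, 15-30 g, a thin brass ring round it and an inlaid dot on its top. Origin at the centre of its underside, z up through the dot. At the start it stands in one of the tray's pockets, which one varies, so 16 mm of it shows above the tray. To be left in the tray
- dark2: Black ebony control knob for an electric guitar: turned cylinder 24 mm across, 24 mm tall, 15-30 g, a thin brass ring round it and an inlaid dot on its top. Origin at the centre of its underside, z up through the dot. At the start it stands in one of the tray's pockets, which one varies, so 16 mm of it shows above the tray. To be left in the tray
- glue: White glue bottle, 52 mm wide, 130 mm tall, standing; leave alone
- jar: Amber jar, 60 mm wide, 75 mm tall, standing; leave alone
- sander: Cork sanding block 50 x 90 x 27 mm; leave alone
- tape: Roll of yellow tape, 80 mm across, 24 mm high, lying flat; leave alone
- brush: Glue brush 190 mm long, lying along x; leave alone
- driver: Screwdriver 180 mm long with orange handle, lying along x; leave alone
- hammer: Small hammer 240 mm long, lying along x; leave alone

How it is judged:
On the way, in this order (a step that is already met when the one before it is completed fails the run):
1. the bolt is drawn and the lid slid open (more than 60 mm) (value of joint bolt below 0.006 m and value of joint lid above 0.06 m), for 0.2 s.
2. every pale knob is in the felt bay of the case (x of knob1 in the frame of case between -0.091 and 0.091 m and y of knob1 in the frame of case between -0.116 and 0.049 m and z of knob1 in the frame of case between 0 and 0.034 m and x of knob2 in the frame of case between -0.091 and 0.091 m and y of knob2 in the frame of case between -0.116 and 0.049 m and z of knob2 in the frame of case between 0 and 0.034 m and x of knob3 in the frame of case between -0.091 and 0.091 m and y of knob3 in the frame of case between -0.116 and 0.049 m and z of knob3 in the frame of case between 0 and 0.034 m and x of knob4 in the frame of case between -0.091 and 0.091 m and y of knob4 in the frame of case between -0.116 and 0.049 m and z of knob4 in the frame of case between 0 and 0.034 m and x of knob5 in the frame of case between -0.091 and 0.091 m and y of knob5 in the frame of case between -0.116 and 0.049 m and z of knob5 in the frame of case between 0 and 0.034 m and x of knob6 in the frame of case between -0.091 and 0.091 m and y of knob6 in the frame of case between -0.116 and 0.049 m and z of knob6 in the frame of case between 0 and 0.034 m), for 0.2 s.
3. the lid is fully shut (within 3 mm) (all of step 2 and value of joint lid below 0.003 m), for 0.2 s.
4. the bolt is home in its keeper (at least 26 of its 30 mm) (value of joint bolt above 0.026 m and value of joint lid below 0.003 m), for 0.2 s.
At the end, for the whole second after the job is handed in: All pale knobs that are present lie at rest in the felt bay of the case, the lid is shut to within 3 mm, the bolt is thrown at least 26 mm of its 30 mm, and both ebony knobs are still in the tray (all of step 2 and all of step 4 and linear speed of each of knob1, knob2, knob3, knob4, knob5, knob6 below 0.02 m/s and x of dark1 in the frame of tray between -0.123 and 0.123 m and y of dark1 in the frame of tray between -0.063 and 0.063 m and z of dark1 in the frame of tray between 0 and 0.03 m and x of dark2 in the frame of tray between -0.123 and 0.123 m and y of dark2 in the frame of tray between -0.063 and 0.063 m and z of dark2 in the frame of tray between 0 and 0.03 m); the robot touches nothing.
It fails at once if a black ebony knob is taken from its pocket (moved over 35 mm) (distance of any of dark1, dark2 from where it was at the start of the episode above 0.035 m).
It fails at once if something else on the bench is moved by more than 30 mm (distance of any of glue, jar, sander, tape, brush, driver, hammer from where it was at the start of the episode above 0.03 m).
Of knob1, knob2, knob3, knob4, knob5, knob6 only 4 to 6 are there at a start; the rules pass over those that are not, and their reading is None.
At some moment in a run one of knob1, knob2, knob3, knob4, knob5, knob6 may be knocked a few centimetres aside while the robot is not near it.
Once in a run the grip may slacken for a moment while it holds something.
It also fails if it takes over 208 s, if anything falls off the work surface, if the arm or the gripper's body presses on something with over 40 N, if the wrist force passes 120 N, or if a joint passes its speed limit or range.

## Working session

There is one attempt and no reset: what is moved stays moved. The work goes in short steps, each a Python script; the robot and the scene stay as the last script left them, time stands still between calls to the robot, and variables do not carry over. Pictures are saved under pics/ and viewed, and the job is handed in when it is done.

```bash
ls; mkdir -p pics; python3 - <<'E'
from plant import *
import cv2
print(current_t(),current_tool_pos(),current_eef_rot(),current_gripper_width())
try: print(tcp_to_grasp)
except Exception as e: print(e)
for n in("scene","top","wrist"):
    c=camera(n); cv2.imwrite(f"pics/{n}0.png",c["image"])
    print(n,{k:v for k,v in c.items() if k!="image"})
print(current_t())
E
```

```text
pics
0.0 [0.19050895 0.48878201 0.22603195] [ 3.53765244e-04  8.25610550e-01  5.64239841e-01 -7.04250920e-04] 0.09175613084990888
0.0188
scene {'fx': 531.7084648851107, 'fy': 531.7084648851107, 'cx': 314.65236392792224, 'cy': 244.29202702663173, 'k1': -0.07428378692848345, 'rvec': array([ 2.25329933,  0.55563681, -0.26539143]), 'tvec': array([-0.52462428, -0.09373369,  1.68131767])}
top {'fx': 510.3665327821471, 'fy': 510.3665327821471, 'cx': 315.9095202407001, 'cy': 239.49099189119497, 'k1': 0.025456649616101095, 'rvec': array([ 2.16304084, -2.21910334,  0.05951384]), 'tvec': array([0.03267334, 0.5486147 , 1.63389796])}
wrist {'fx': 410.2487904343002, 'fy': 410.2487904343002, 'cx': 319.97147780514956, 'cy': 239.73111703436243, 'k1': -0.06531168009030798, 'T_tool_cam': array([[ 9.99999904e-01,  1.71148420e-04,  4.03191474e-04,
        -6.13417775e-04],
       [-2.74249604e-04,  9.62388082e-01,  2.71678309e-01,
        -7.29566725e-02],
       [-3.41529356e-04, -2.71678394e-01,  9.62388037e-01,
        -1.57496117e-01],
       [ 0.00000000e+00,  0.00000000e+00,  0.00000000e+00,
         1.00000000e+00]])}
0.15
```

View pics/top0.png

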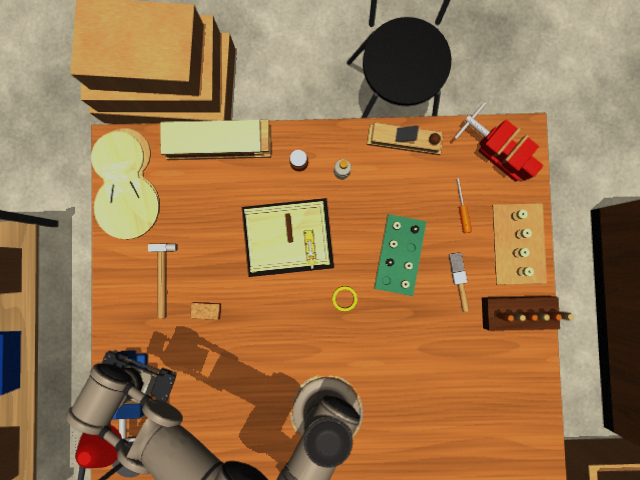

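View pics/scene0.png

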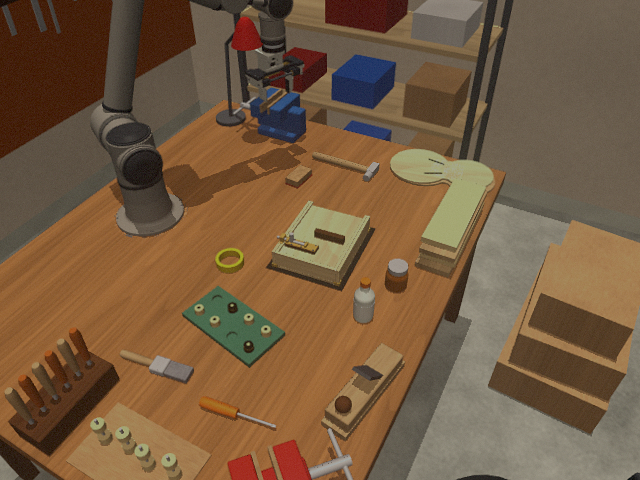

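View pics/wrist0.png

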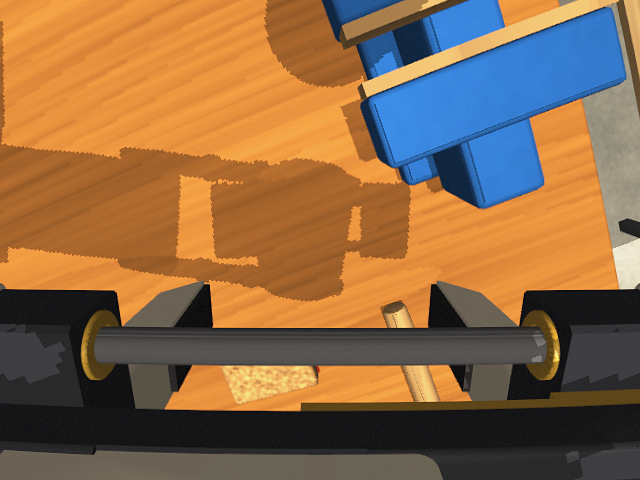

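```bash
cat > h.py <<'E'
import numpy as np, cv2
from scipy.spatial.transform import Rotation as R
def und(c,uv):
    uv=np.atleast_2d(np.asarray(uv,float))
    K=np.array([[c["fx"],0,c["cx"]],[0,c["fy"],c["cy"]],[0,0,1]])
    return cv2.undistortPoints(uv.reshape(-1,1,2),K,np.array([c["k1"],0,0,0,0.])).reshape(-1,2)
def cam_pose(c,tp=None,tr=None):
    """returns Rwc, origin in world"""
    if "rvec" in c:
        Rm=cv2.Rodrigues(c["rvec"])[0]; return Rm.T,-Rm.T@c["tvec"]
    Rt=R.from_quat(np.roll(tr,-1)).as_matrix(); T=c["T_tool_cam"]
    return Rt@T[:3,:3], Rt@T[:3,3]+tp
def p2w(c,uv,z,tp=None,tr=None):
    n=und(c,uv); Rw,o=cam_pose(c,tp,tr)
    d=np.c_[n,np.ones(len(n))]@Rw.T
    return o+d*((z-o[2])/d[:,2])[:,None]
def w2p(c,P,tp=None,tr=None):
    Rw,o=cam_pose(c,tp,tr); Rm=Rw.T; t=-Rm@o
    K=np.array([[c["fx"],0,c["cx"]],[0,c["fy"],c["cy"]],[0,0,1]])
    return cv2.projectPoints(np.atleast_2d(np.asarray(P,float)),cv2.Rodrigues(Rm)[0],t,K,np.array([c["k1"],0,0,0,0.]))[0].reshape(-1,2)
def wristcam():
    import plant
    tp=np.array(plant.current_tool_pos()); tr=np.array(plant.current_eef_rot())
    return plant.camera("wrist"),tp,tr
def down(yaw):
    """tool pointing down, tool x along world yaw; quaternion wxyz"""
    x=np.array([np.cos(yaw),np.sin(yaw),0]); z=np.array([0,0,-1.]); y=np.cross(z,x)
    q=R.from_matrix(np.c_[x,y,z]).as_quat(); return np.roll(q,1)
E
python3 - <<'E'
from h import *
from plant import *
c=camera("top"); im=c["image"]
cv2.imwrite("pics/topz.png",cv2.resize(im[180:320,230:480],None,fx=3.2,fy=3.2,interpolation=cv2.INTER_CUBIC)[:600])
hsv=cv2.cvtColor(im,cv2.COLOR_BGR2HSV)
def big(m):
    cs,_=cv2.findContours(m,cv2.RETR_EXTERNAL,cv2.CHAIN_APPROX_NONE); return max(cs,key=cv2.contourArea)
m=cv2.inRange(hsv,(60,80,40),(95,255,200)); m[:180]=0; m[320:]=0
k=big(m); r=cv2.minAreaRect(cv2.convexHull(k)); b=cv2.boxPoints(r)
P=p2w(c,b,0.012); print("tray",b.round(1).tolist(),P.mean(0),[np.linalg.norm(P[i]-P[i-1]).round(3) for i in range(4)])
for i in range(2):
    d=P[i+1]-P[i]; print(np.degrees(np.arctan2(d[1],d[0])))
m=cv2.inRange(hsv,(0,0,0),(180,255,45)); m[:190]=0;m[290:]=0;m[:,:230]=0;m[:,345:]=0
k=big(m); r=cv2.minAreaRect(cv2.convexHull(k)); b=cv2.boxPoints(r)
P=p2w(c,b,0.002); print("mat",b.round(1).tolist(),P.mean(0),[np.linalg.norm(P[i]-P[i-1]).round(3) for i in range(4)])
for i in range(2):
    d=P[i+1]-P[i]; print(np.degrees(np.arctan2(d[1],d[0])))
E
```

```text
tray [[374.1000061035156, 288.29998779296875], [387.8999938964844, 214.0], [425.79998779296875, 221.0], [412.1000061035156, 295.29998779296875]] [ 0.4939568  -0.25153183  0.012     ] [np.float64(0.124), np.float64(0.245), np.float64(0.125), np.float64(0.244)]
-12.34497031814609
-102.07468538432713
mat [[241.60000610351562, 206.8000030517578], [325.79998779296875, 198.0], [333.1000061035156, 267.3999938964844], [248.89999389648438, 276.20001220703125]] [0.56081417 0.11150308 0.002     ] [np.float64(0.228), np.float64(0.277), np.float64(0.228), np.float64(0.275)]
-85.47280200356431
-175.59539823808515
```

View pics/topz.png

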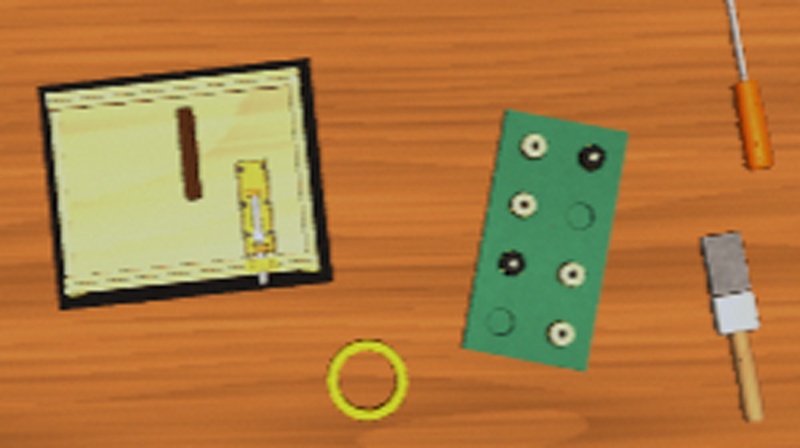

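```bash
python3 - <<'E'
from h import *
from plant import *
y=np.radians(4.45)
ca=np.array([.561,.1115]); Rc=np.array([[np.cos(y),-np.sin(y)],[np.sin(y),np.cos(y)]])
k=ca+Rc@[-.03,-.04]
q=down(y)
# camera 73mm to +y of tool, looks toward -y
p=[k[0],k[1]-0.0,0.30]
move_pose(p,q)
c,tp,tr=wristcam(); cv2.imwrite("pics/w1.png",c["image"])
t=camera("top"); cv2.imwrite("pics/t1.png",t["image"])
print(tp,tr,current_q().round(2) if hasattr(current_q(),'round') else current_q(),current_t())
def C(x,y_,z): return [*(ca+Rc@[x,y_]),z]
for n,P in dict(keeper=C(-.0915,-.07,.073),knob=C(-.064,-.07,.089),pull=C(.025,-.01,.0725),corner=C(-.1,-.125,.056),corner2=C(.1,-.125,.056)).items(): print(n,w2p(c,P,tp,tr)[0].round(1))
E
```

```text
[0.53394665 0.07020922 0.29991182] [-1.64403246e-04  9.99216842e-01  3.95684087e-02 -1.31764626e-04] [-0.01  0.32  1.35  0.    1.47 -0.09] 2.275
keeper [256.8 234.9]
knob [283.7 239.4]
pull [379.  172.9]
corner [253.2 281.3]
corner2 [443.3 281.4]
```

View pics/w1.png

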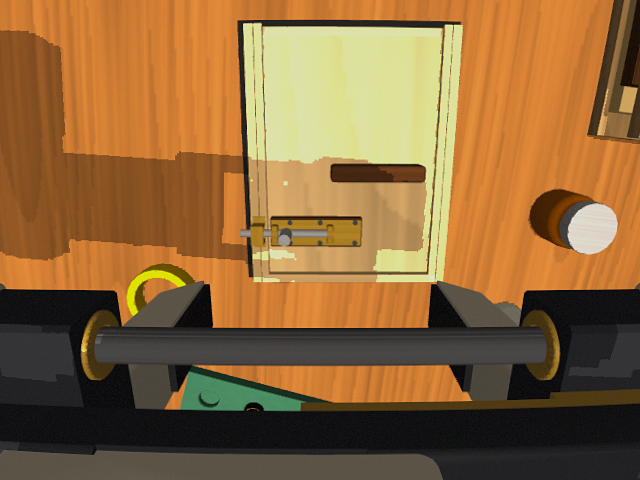

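```bash
python3 - <<'E'
from h import *
from plant import *
c,tp,tr=wristcam(); im=c["image"]
cv2.imwrite("pics/w1z.png",cv2.resize(im[150:290,225:450],None,fx=3.5,fy=3.5,interpolation=cv2.INTER_CUBIC))
hsv=cv2.cvtColor(im,cv2.COLOR_BGR2HSV)
m=cv2.inRange(hsv,(0,60,20),(15,255,110)); m[:155]=0;m[190:]=0;m[:,:320]=0;m[:,435:]=0
cs,_=cv2.findContours(m,0,1); k=max(cs,key=cv2.contourArea); r=cv2.minAreaRect(k); print(r)
b=cv2.boxPoints(r); P=p2w(c,b,.0725,tp,tr); print(P.round(4),P.mean(0))
print([(np.linalg.norm(P[i]-P[i-1])).round(4) for i in range(4)])
for i in range(2):
    d=P[i+1]-P[i]; print(np.degrees(np.arctan2(d[1],d[0])))
print("knob",p2w(c,[285.5,240],.089,tp,tr))
print("corners",p2w(c,[[251,281],[437,281]],.056,tp,tr))
E
```

```text
((377.5, 172.5), (17.0, 93.0), 90.0)
[[0.5413 0.1081 0.0725]
 [0.6277 0.1153 0.0725]
 [0.63   0.0995 0.0725]
 [0.5426 0.0923 0.0725]] [0.58541436 0.10380021 0.0725    ]
[np.float64(0.0158), np.float64(0.0868), np.float64(0.0159), np.float64(0.0877)]
4.751311285400768
-81.80822100383521
knob [[0.50443242 0.03625627 0.089     ]]
corners [[ 0.46871738 -0.02073918  0.056     ]
 [ 0.66366613 -0.00540513  0.056     ]]
```

View pics/w1z.png

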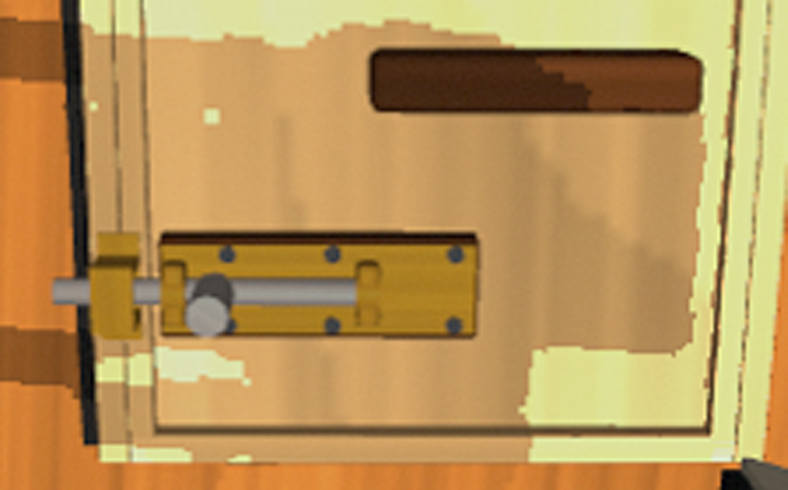

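```bash
cat >> h.py <<'E'
YAW=np.radians(4.7); CA=np.array([.5605,.1114])
RC=np.array([[np.cos(YAW),-np.sin(YAW)],[np.sin(YAW),np.cos(YAW)]])
def C(x,y,z): return np.array([*(CA+RC@[x,y]),z])
TY=np.radians(-12.2); TA=np.array([.494,-.2515])
RT=np.array([[np.cos(TY),-np.sin(TY)],[np.sin(TY),np.cos(TY)]])
E
python3 - <<'E'
from h import *
from plant import *
q=down(YAW)
move_pose(C(-.064,-.07,.13),q)
movel(C(-.064,-.07,.077),q)
print(current_tool_pos(),current_force())
grasp(8)
print("w",current_gripper_width(),current_force(),current_tool_pos())
movel(C(-.0335,-.07,.077),q,0.05)
print(current_force(),current_tool_pos(),current_t())
gripper_open()
movel(C(-.0335,-.07,.30),q)
c,tp,tr=wristcam(); cv2.imwrite("pics/w2.png",c["image"])
print("knob pred",w2p(c,[C(-.034,-.07,.089),C(-.064,-.07,.089)],tp,tr),current_t())
E
```

```text
[0.50362351 0.036526   0.07815131] [0.83769392 0.62065535 0.83527739]
w 0.011322655462572396 [0.68661336 0.54931086 0.06686153] [0.50246952 0.0364042  0.07697844]
[-5.62379155 -2.21512773  4.46787104] [0.53219706 0.03878444 0.07684119] 5.5333
knob pred [[320.09421427 206.96591447]
 [287.17794924 206.96618404]] 8.5417
```

View pics/w2.png

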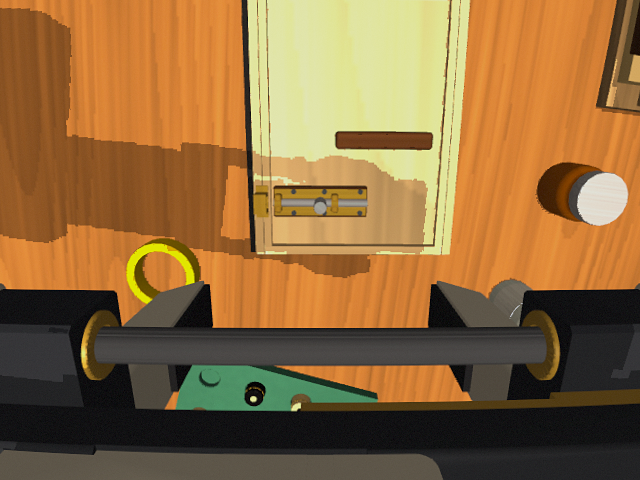

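```bash
python3 - <<'E'
from h import *
from plant import *
q=down(YAW+np.pi/2)
move_pose(C(.035,-.01,.14),q)
movel(C(.035,-.01,.056),q)
print(current_tool_pos(),current_force())
grasp(12)
print("w",current_gripper_width(),current_force(),current_tool_pos())
movel(C(.035,.1355,.056),q,0.08)
print(current_force(),current_tool_pos(),current_gripper_width(),current_t())
gripper_open()
movel(C(.035,.1355,.14),q)
t=camera("top"); cv2.imwrite("pics/t2.png",cv2.resize(t["image"][170:310,220:470],None,fx=3.2,fy=3.2,interpolation=cv2.INTER_CUBIC))
print(current_t())
E
```

```text
[0.59690765 0.10424585 0.05693845] [ 0.1118334  -1.22312906 -0.22300856]
w 0.015594241568718926 [0.2091563  0.18898105 0.42403874] [0.59618392 0.10423303 0.05595919]
[ 5.47478134 -7.6391318  -2.99200216] [0.5848695  0.24839778 0.05598704] 0.01596765409788203 13.6833
15.7083
```

View pics/t2.png

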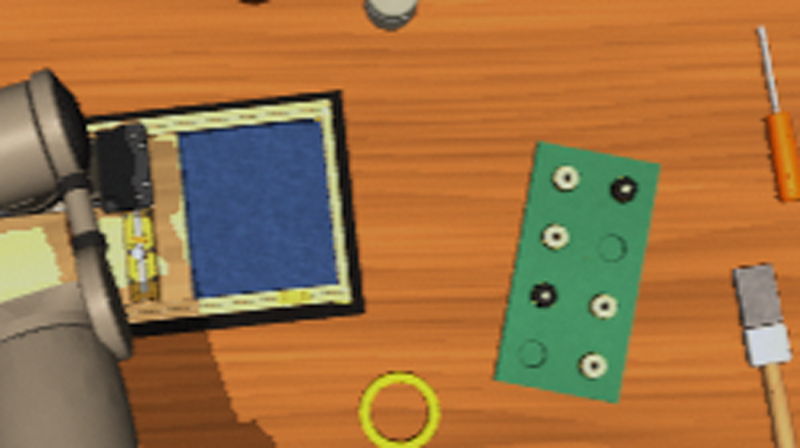

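```bash
python3 - <<'E'
from h import *
from plant import *
q=down(TY)
ty=np.array([np.sin(TY),-np.cos(TY)])
p=TA+.05*ty
movel(C(.035,.1355,.22),q if False else None)
move_pose([*p,.30],q)
c,tp,tr=wristcam(); im=c["image"]; cv2.imwrite("pics/w3.png",im)
for x in(-.09,-.03,.03,.09):
  for y in(-.03,.03):
    P=[*(TA+RT@[x,y]),.03]; print((x,y),w2p(c,P,tp,tr)[0].round(1))
hsv=cv2.cvtColor(im,cv2.COLOR_BGR2HSV)
m=cv2.inRange(hsv,(50,80,30),(95,255,220)); m[290:]=0
cs,_=cv2.findContours(m,0,1); k=max(cs,key=cv2.contourArea); r=cv2.minAreaRect(cv2.convexHull(k));b=cv2.boxPoints(r)
P=p2w(c,b,.013,tp,tr); print(r,P.mean(0),[np.linalg.norm(P[i]-P[i-1]).round(4) for i in range(4)],[np.degrees(np.arctan2(*(P[i+1]-P[i])[1::-1])) for i in range(2)])
m=cv2.inRange(hsv,(15,20,120),(45,170,255)); m[290:]=0
hull=np.zeros_like(m); cv2.fillPoly(hull,[b.astype(int)],255); m&=hull
cs,_=cv2.findContours(cv2.morphologyEx(m,cv2.MORPH_CLOSE,np.ones((5,5))),0,1)
for k in cs:
    if cv2.contourArea(k)>100:
        (u,v),rr=cv2.minEnclosingCircle(k); W=p2w(c,[u,v],.03,tp,tr)[0]; print("pale",round(u,1),round(v,1),round(rr,1),W.round(4),(RT.T@(W[:2]-TA)).round(4))
print(current_t())
E
```

```text
(-0.09, -0.03) [233.1 177.9]
(-0.09, 0.03) [230.2 118.4]
(-0.03, -0.03) [290.6 177.8]
(-0.03, 0.03) [289.7 118.2]
(0.03, -0.03) [348.3 177.9]
(0.03, 0.03) [349.4 118.3]
(0.09, -0.03) [405.8 178.2]
(0.09, 0.03) [408.9 118.7]
((320.0, 147.5), (119.0, 236.0), 90.0) [ 0.49422613 -0.25294169  0.013     ] [np.float64(0.1255), np.float64(0.2438), np.float64(0.1255), np.float64(0.2612)] [np.float64(-12.080176086675626), np.float64(-98.10448383990105)]
pale 291.0 178.5 12.2 [ 0.4586 -0.2752  0.03  ] [-0.0296 -0.0307]
pale 234.5 178.5 12.0 [ 0.4009 -0.2628  0.03  ] [-0.0886 -0.0307]
pale 407.5 120.4 12.7 [ 0.5867 -0.2425  0.03  ] [0.0887 0.0284]
pale 348.7 120.1 12.5 [ 0.5286 -0.2301  0.03  ] [0.0293 0.0283]
18.475
```

View pics/w3.png

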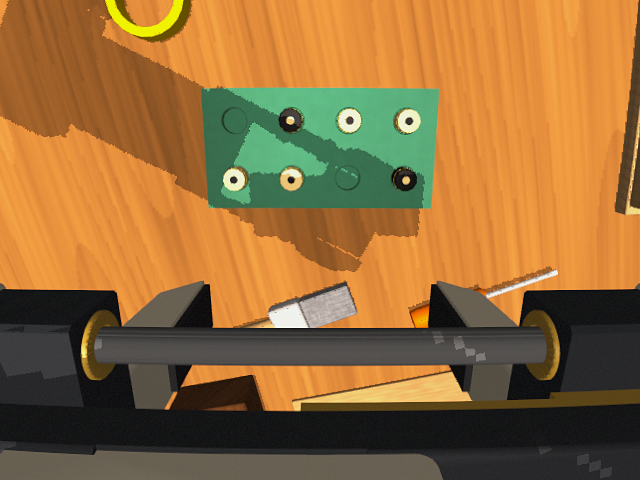

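```bash
cat >> h.py <<'E'
def pick(xy,yaw,z=.017,zt=.12):
    import plant as p
    q=down(yaw)
    p.move_pose([*xy,zt],q); p.movel([*xy,z],q); f0=np.array(p.current_force())
    p.grasp(15); w=p.current_gripper_width()
    p.movel([*xy,zt],q)
    print("pick w",round(w,4),"lifted w",round(p.current_gripper_width(),4),"f",f0.round(1),round(p.current_t(),1))
    return p.current_gripper_width()>.018
def place(cx,cy,z=.0215,zt=.12):
    import plant as p
    q=down(YAW); P=C(cx,cy,0)
    p.move_pose([P[0],P[1],zt],q)
    print("arrive w",round(p.current_gripper_width(),4))
    if p.current_gripper_width()<.018: return False
    p.movel([P[0],P[1],z],q); print("low f",np.array(p.current_force()).round(1))
    p.gripper_open(); p.movel([P[0],P[1],zt],q); print("t",round(p.current_t(),1)); return True
E
sed -i 's/TA=np.array(\[.494,-.2515\])/TA=np.array([.494,-.2525])/' h.py
python3 - <<'E'
from h import *
from plant import *
pos=[.5867,-.2425]
if pick(pos,TY+np.pi/4): place(0,-.092)
c,tp,tr=wristcam(); cv2.imwrite("pics/w4.png",c["image"])
t=camera("top"); cv2.imwrite("pics/t4.png",cv2.resize(t["image"][170:310,220:470],None,fx=3.2,fy=3.2,interpolation=cv2.INTER_CUBIC))
E
```

```text
pick w 0.0232 lifted w 0.023 f [ 0.4 -0.5  0.4] 22.1
arrive w 0.0234
low f [-0.2 -0.  -0.3]
t 25.9
```

View pics/t4.png

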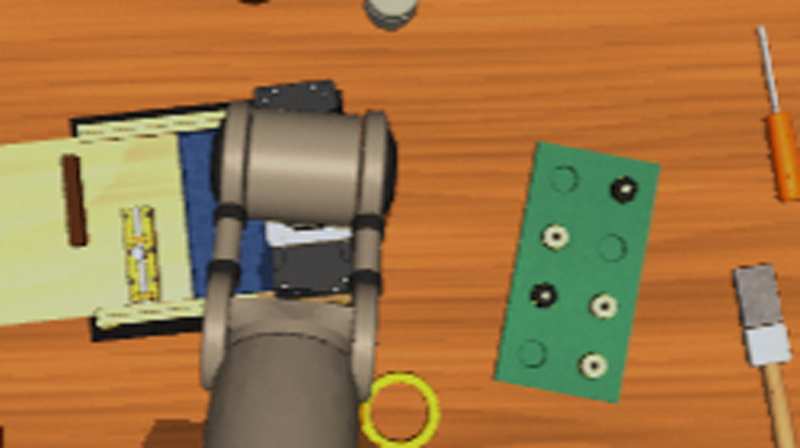

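View pics/w4.png

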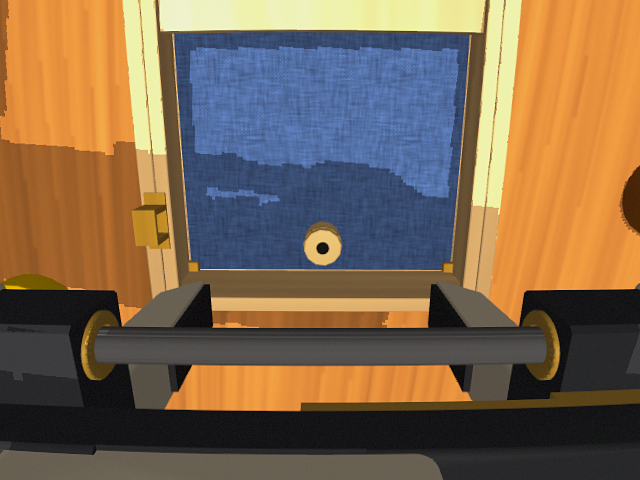

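```bash
cat >> h.py <<'E'
def pale_top():
    import plant as p
    c=p.camera("top"); im=c["image"]; hsv=cv2.cvtColor(im,cv2.COLOR_BGR2HSV)
    m=cv2.inRange(hsv,(15,15,110),(50,150,255)); roi=np.zeros_like(m); roi[195:330,340:445]=255; m&=roi
    m=cv2.morphologyEx(m,cv2.MORPH_CLOSE,np.ones((3,3)))
    cs,_=cv2.findContours(m,0,1); out=[]
    for k in cs:
        if 15<cv2.contourArea(k)<150:
            (u,v),r=cv2.minEnclosingCircle(k)
            if r<8: out.append(p2w(c,[u,v],.03)[0][:2])
    return np.array(out),im
E
python3 - <<'E'
from h import *
from plant import *
for pos,pl in (([.5286,-.2301],(0,-.056)),([.4586,-.2752],(0,-.02))):
    D,im=pale_top(); print(D.round(3).tolist())
    d=np.linalg.norm(D-np.array(pos),axis=1).min() if len(D) else 9
    if d>.006: print("off",d); break
    ok=pick(pos,TY+np.pi/4) and place(*pl)
    c,tp,tr=wristcam(); cv2.imwrite("pics/w5.png",c["image"])
    if not ok: break
D,im=pale_top(); print(D.round(3).tolist()); cv2.imwrite("pics/t5.png",cv2.resize(im[170:310,220:470],None,fx=3.2,fy=3.2,interpolation=cv2.INTER_CUBIC))
E
```

```text
[[0.4, -0.261], [0.458, -0.275], [0.528, -0.227]]
pick w 0.0236 lifted w 0.0231 f [ 0.2  1.  -0. ] 29.8
arrive w 0.0233
low f [ 0.4  0.8 -0.1]
t 33.7
[[0.4, -0.261], [0.458, -0.275]]
pick w 0.0233 lifted w 0.0231 f [ 0.1 -0.2  0.5] 37.8
arrive w 0.0233
low f [-0.3 -0.8  0.2]
t 42.0
[[0.4, -0.261]]
```

View pics/w5.png

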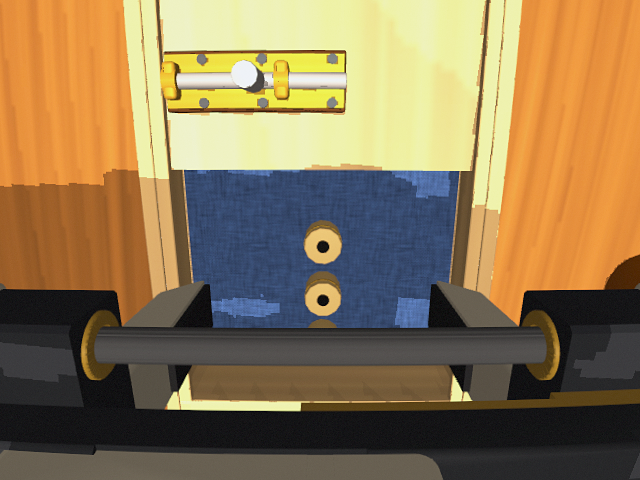

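View pics/t5.png

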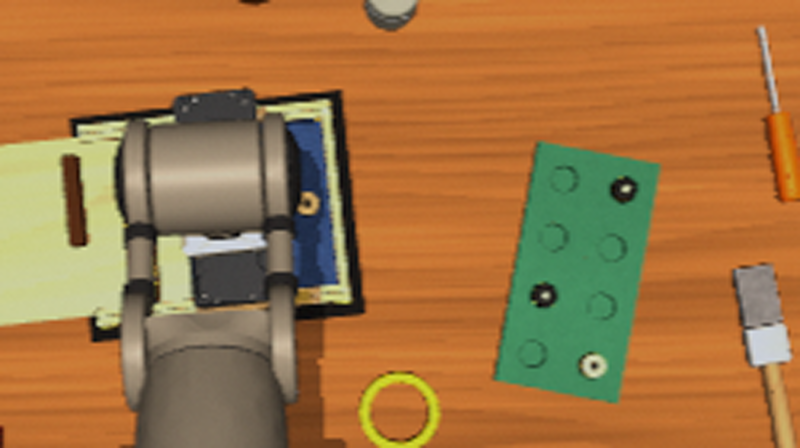

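```bash
python3 - <<'E'
from h import *
from plant import *
pos=[.4009,-.2628]
D,im=pale_top(); print(D.round(3).tolist())
if len(D)==1 and np.linalg.norm(D-pos,axis=1).min()<.006:
    if pick(pos,TY+np.pi/4): place(0,.012)
P=C(.02,-.08,.28); move_pose(P,down(YAW))
c,tp,tr=wristcam(); cv2.imwrite("pics/w6.png",c["image"])
D,im=pale_top(); print(D.round(3).tolist()); print(current_t())
E
```

```text
[[0.4, -0.261]]
pick w 0.0236 lifted w 0.0235 f [ 0.5  0.1 -0.1] 46.4
arrive w 0.0234
low f [ 0.6  0.4 -0.4]
t 50.7
[]
51.55
```

View pics/w6.png

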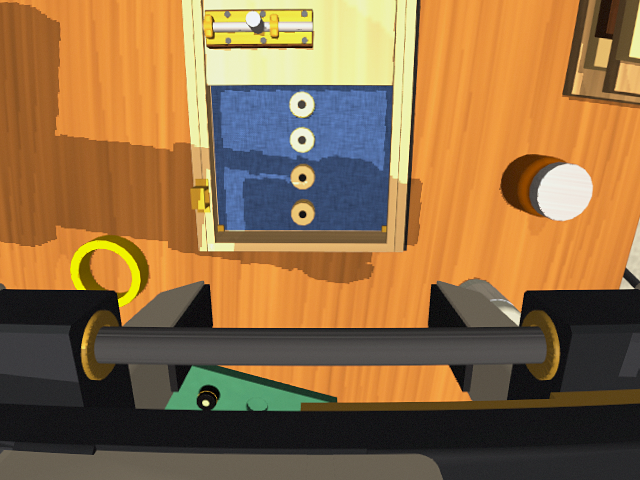

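```bash
python3 - <<'E'
from h import *
from plant import *
q=down(YAW+np.pi/2)
move_pose(C(.035,.1345,.15),q)
c,tp,tr=wristcam(); cv2.imwrite("pics/w7.png",c["image"])
movel(C(.035,.1345,.056),q)
grasp(15); print("w",current_gripper_width(),current_tool_pos(),np.array(current_force()).round(1))
movel(C(.035,-.0115,.056),q,0.08)
print(np.array(current_force()).round(1),current_tool_pos(),C(.035,-.01,0),current_gripper_width(),current_t())
gripper_open()
movel(C(.035,-.01,.15),q)
move_pose(C(-.03,-.06,.28),down(YAW))
c,tp,tr=wristcam(); cv2.imwrite("pics/w8.png",c["image"])
print(w2p(c,[C(-.034,-.07,.089),C(.025,-.01,.0725)],tp,tr).round(1),current_t())
E
```

```text
w 0.01581293362169767 [0.58435276 0.24831705 0.05597444] [-0.2 -0.3  0.1]
[-4.6  5.6  2.2] [0.59568855 0.10369278 0.05595544] [0.59620169 0.10430147 0.        ] 0.015865554721896814 56.625
[[315.8 222.8]
 [383.4 151.7]] 60.0417
```

View pics/w8.png

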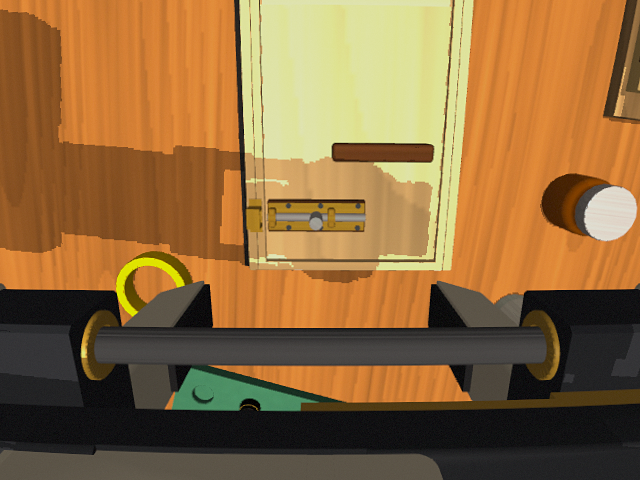

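View pics/w7.png

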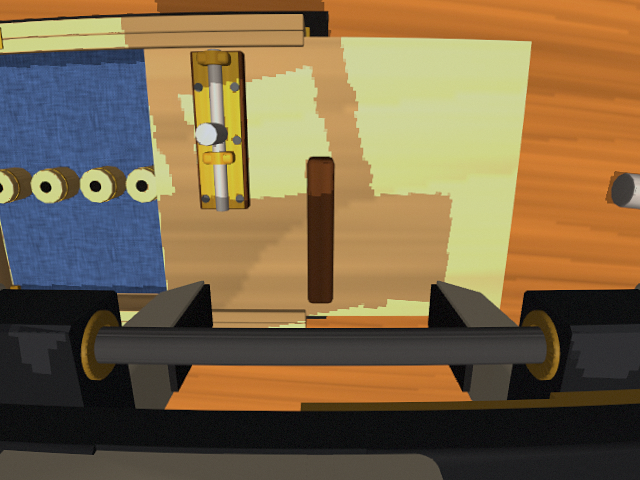

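```bash
python3 - <<'E'
from h import *
from plant import *
q=down(YAW)
move_pose(C(-.034,-.07,.13),q)
movel(C(-.034,-.07,.077),q)
grasp(12); a=np.array(current_tool_pos())
print("w",current_gripper_width(),np.array(current_force()).round(1),a)
movel(C(-.066,-.07,.077),q,0.05)
print(np.array(current_force()).round(1),current_gripper_width(),np.linalg.norm(np.array(current_tool_pos())-a),current_tool_pos(),C(-.064,-.07,0))
gripper_open()
movel(C(-.064,-.07,.28),q)
c,tp,tr=wristcam(); cv2.imwrite("pics/w9.png",c["image"])
print(w2p(c,[C(-.064,-.07,.089),C(.025,-.01,.0725)],tp,tr).round(1))
move_pose([.30,.40,.30],down(1.0))
t=camera("top"); cv2.imwrite("pics/t9.png",t["image"]); print(current_t())
cv2.imwrite("pics/t9z.png",cv2.resize(t["image"][170:310,220:470],None,fx=3.2,fy=3.2,interpolation=cv2.INTER_CUBIC))
E
```

```text
w 0.011097200070432524 [-1.1 -0.2  0.8] [0.53209299 0.03882864 0.07697778]
[ 9.3  2.5 -6.9] 0.011275874076563363 0.030351062844973666 [0.50183945 0.03640354 0.0771484 ] [0.5024509  0.03639132 0.        ]
[[320.8 211.5]
 [423.1 140.2]]
67.675
```

View pics/w9.png

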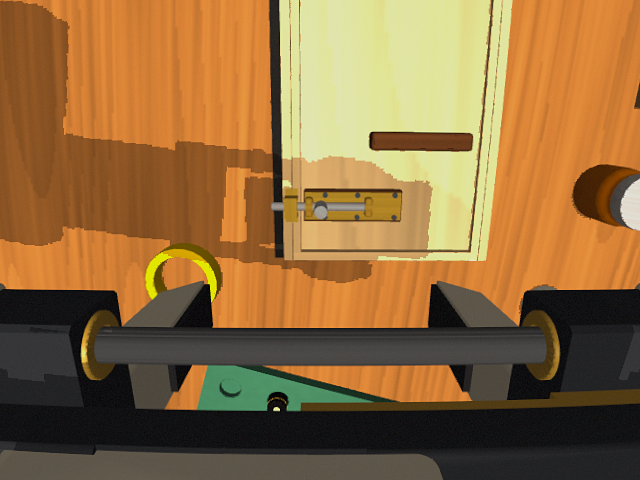

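View pics/t9z.png

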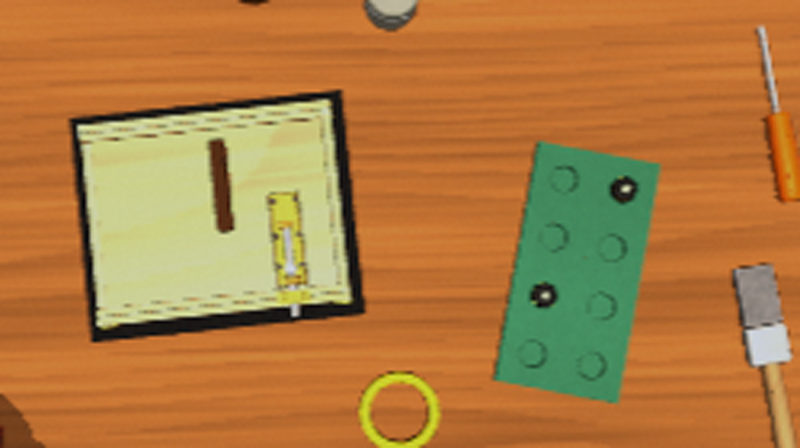

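View pics/t9.png

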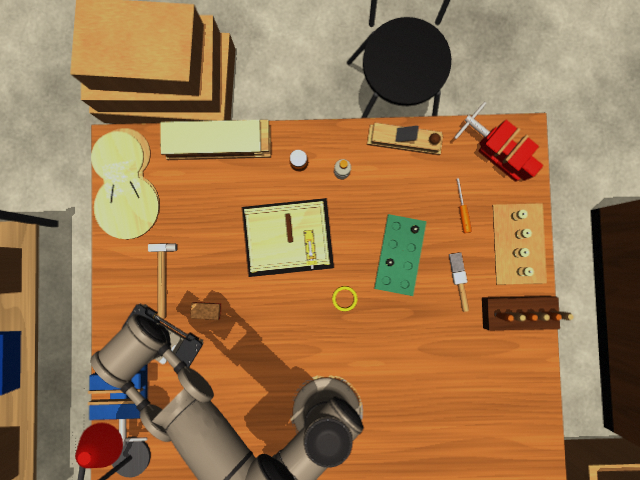

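The bolt rod passes through the keeper (tip at about 275,206 in the wrist view) and its knob is at (320,211), where I predicted it for fully home. The lid is shut, both ebony knobs are still in their pockets, and nothing else on the bench has moved.

```bash
python3 - <<'E'
from plant import *
dwell(.5); print(current_force(),hand_in(),current_t())
E
```

```text
the job is handed in; nothing more can be done
the job is handed in; nothing more can be done
```

The fittings case is packed and I've handed the job in, at about 68 s of the 208 s allowed. I drew the bolt, slid the lid fully open and put the four pale knobs that were present into the felt bay. Then I shut the lid to its stop and threw the bolt home.

- **Knobs:** the wrist picture just before the lid closed showed all four standing in the bay. I couldn't see them once the lid was shut.
- **Lid and bolt:** both were pushed against their end stops. The bolt travelled 30.35 mm, and the last picture shows it through the keeper.
- **Rest of the bench:** the last top picture shows both ebony knobs in their pockets, the other items where they were, and the arm clear of everything.

None of these checks failed or disagreed. The force and time reading I requested in the hand-in script printed nothing usable.

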